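Torque a collet nut with a break-over wrench

ROBOT

A 6-joint arm with a two-finger parallel gripper is mounted at the origin on a cart in front of the work surface, level with it; the furniture and walls round the work are solid. World frame = base frame: x ahead of the robot, y to its left, z up, the work surface at z = 0. Lengths are in mm, angles in rad, forces in N, time in s.
With the tool pointing down it reaches from about 300 to 775 mm from the base axis. Payload 14.6 kg.
Tool frame: the origin (TCP) lies on the centre line of the jaws, within the pads' length; the fingertips stand 19 mm ahead of it and the grasp point (between the pads) is the TCP (bot.tip_reach is the distance from the TCP to the fingertips, in mm); z points along the fingers, y is the line along which they close (so a half turn about z gives the same grasp; the last joint's range is limited). The gripper opens to 85 mm and grips with 20 to 120 N. Pads are 22 mm wide; open, the fingers measure 114 mm over their backs; the gripper's body (76 mm by 85 mm) begins 54 mm behind the grasp point. The pads swing forward as they close: fully open they stand 13 mm farther back than shut.
Start: joints at [1.119, 0.3, 1.521, -0, 1.321, -0.067], TCP at [206.452, 509.772, 250.281] pointing down, gripper open.
Joint ranges: [-3.03, 3.03], [-0.79, 2.21], [0.23, 2.52], [-1.04, 4.18], [0, 3.07], [-2.55, 2.55]. Speed limits (rad/s): [2.22, 2.22, 2.57, 3.14, 3.14, 3.14].

INTERFACE

Orientations are given as a unit quaternion [w, x, y, z].
In Python, from rig import bot gives the robot as it stands. Calls block until the motion is done:
- bot.move_to(position, orientation): joint-space move of the TCP to a pose.
- bot.servo_line(position, attitude=None, speed=150, until_force=None): straight line of the TCP; attitude=None keeps the orientation; speed is the mean speed in mm/s. With until_force (N) it stops when the force on the tool has changed by that much, and returns True; else False.
- bot.move_joints(angles): joint-space move.
- bot.move_gripper(opening, grip_force=None): finger opening in mm; grip_force is the grip in N (None keeps the last); returns when the fingers have stopped.
- bot.dwell(seconds).
- bot.ik(position, orientation): joint angles nearest the present ones, or None.
- bot.read_state(): the state.
- bot.read_camera(name): name is "scene" or "side" or "wrist"; returns a dict with "image" (400x640x3 uint8, blue, green, red), "depth" (400x640 float32, mm along the optical axis (not along the pixel's ray), 0 where there is no reading), "fovy" (degrees; the focal length in pixels is half the picture's height over the tangent of half this angle, whatever the lens; pixels are square), "cx", "cy" (the principal point, pixels), "k1" (the pictures are not rectified: a ray, as slopes to the right and down, at radius r is drawn at 1 + k1 r^2 times it, then the intrinsics apply), "eye" and "attitude" of the camera in the world; the wrist camera has in their place "mount" (4x4, takes a point from camera to tool coordinates, whose origin is the TCP and whose axes are the flange's). Camera axes: x right, y down, z forward; pixel columns grow to the right and rows downward; lengths in mm; the calibration is good to about 2 mm. A picture is of the moment at which its call begins: read the wrist's pose just before it.
A pose or a line that the arm cannot do raises bot.MotionError and nothing moves.
- bot.finish_job(): hands the job in; it is judged then, once.
The state is a dict: "clock": time; "joint_positions": joint angles; "qvel": joint speeds; "effort": joint torques, N m; "ee_pos": TCP position; "tool_rot": TCP orientation; "ft_force": force on the tool from outside, world axes, zero at the start; "moment": the same for the moment, N m; "grip_width": finger opening in mm; "grip_force": force on a finger pad.
Only numpy, scipy, OpenCV 4.12 (cv2) and the standard library are available. Lean on these libraries where they do the work, as an engineer would, in place of code of your own. Each camera call takes 0.05 s, during which the arm holds its last target. There are 200 camera calls.

TASK

The end mill's collet nut is still loose. Take the break-over torque wrench from its rubber mat, set its ring over the cutter and fully down on the hexagon nut, and tighten clockwise (seen from above) until the wrench breaks over at its hinge; stop there, well short of the hinge's end stop. Ease off so that the wrench springs straight, lift it off without turning the nut back or pressing on the brittle cutter, and lay it flat on its mat again, without disturbing the loose things around.

Things in the scene. Friction and masses are not known exactly. Their poses are not given: they have to be found in the camera images.
- torque_wrench: Break-over torque wrench lying flat, 235 mm long, 0.35 kg: its handle, a black flat-sided grip 112 mm long, 24 wide, 26 high, then a steel tube to the hinge. Origin: middle of the grip's underside (grip from 65 mm behind it to 47 ahead); x along the handle to the ring, z up. Ring axis 135 mm ahead while straight; undersides of grip and ring level. Balances 40 mm ahead of the origin.
- hinge (a point): The wrench's vertical hinge axis, 90 mm ahead of the handle's origin on x, at its underside; axes as the handle's. A preloaded spring (0.9 N m) holds it straight; it gives only when the handle swings clockwise against a tight nut, at about 10 N across the middle of the grip (less if the hand twists too), then folds with hardly more force to a hard stop at 0.40 rad; springs back when eased.
- ring (a point): Centre of the underside of the steel ring on the hinged head, 45 mm from the hinge; x points away from the hinge; its angle to the handle's x is the fold (broken over: 0.10 rad or more; too far: over 0.28). 13 mm high, 55 across, open; hexagon hole 38.2 mm across flats (mouth bevelled 2 mm), corners on x and every 60 degrees; on the nut it has 0.13 rad of play either way.
- collet_nut: Dark hexagon nut, 36 mm across flats, on the chuck. Origin on its vertical axis at its underside, 80 mm above the bench; z up, x square to a flat. Upward: 49 mm round collar to 4 mm (the ring rests on it when fully down), hexagon 4 to 18 mm, cone from 34 to 28 mm wide to 21.5 mm. Tightens clockwise from above: turns stiffly (0.5 N m, 4 N at the grip) for an unknown 0.2 to 0.7 rad, then tight.
- cutter_tip (a point): Tip of the brittle carbide cutter (end mill), 10 mm diameter, that stands 35 mm up out of the nut on the nut's axis: 56.5 mm above the nut's origin, 136.5 mm above the bench.
- chuck: Steel taper chuck held upright in a blue bench tightening fixture, bolted down; foot 92 x 92 mm and 14 mm high, body 74 mm across to 46 mm, bright flange 63 mm across to 62 mm, neck 43 mm across to 80 mm. Origin: centre of the underside, on the bench.
- tool_mat: Black ribbed rubber mat fixed on the bench, 280 mm (x) by 140 mm (y), 4 mm thick; the wrench starts on it. Origin: centre of the underside, on the bench.
- collet_a: Grey steel spring collet, 33 mm across, 46 mm high, loose bystander standing upright; origin at its underside.
- collet_b: Second grey steel spring collet, the same size, loose bystander; origin at its underside.
- mallet: Small mallet with a red handle, 230 mm long, 52 mm across the head, 31 mm high, loose bystander; origin at the middle of its underside.
- bore_bar: Grey boring bar, 161 x 35 x 34 mm, loose bystander; origin at the middle of its underside.

How it is judged:
By the outcome, as a careful person would: the job done as asked, in the order asked, and still so for the second after the job is handed in, with the robot touching nothing.
It also fails if it takes over 72 s, if anything falls off the work surface, if the arm or the gripper's body presses on something with over 40 N, if the wrist force passes 120 N, or if a joint passes its speed limit or range.

## Working session

There is one attempt and no reset: what is moved stays moved. The work goes in short steps, each a Python script; the robot and the scene stay as the last script left them, time stands still between calls to the robot, and variables do not carry over. Pictures are saved under pics/ and viewed, at most 10 in all, crops included, and the job is handed in when it is done.

```bash
ls; mkdir -p pics; cat > h.py <<'E'
import numpy as np, cv2
from rig import bot
from scipy.spatial.transform import Rotation as R
def rot(q): return R.from_quat([q[1],q[2],q[3],q[0]])
def quat(r):
    x=r.as_quat(); return [x[3],x[0],x[1],x[2]]
def down(yaw):  # tool z down, tool x axis along yaw
    return quat(R.from_euler('z',yaw)*R.from_euler('x',np.pi))
def shot(name):
    s=bot.read_state(); c=bot.read_camera(name)
    if 'mount' in c:
        T=np.eye(4);T[:3,:3]=rot(s['tool_rot']).as_matrix();T[:3,3]=s['ee_pos'];c['T']=T@np.array(c['mount'])
    else:
        T=np.eye(4);T[:3,:3]=rot(c['attitude']).as_matrix();T[:3,3]=c['eye'];c['T']=T
    return c
def cloud(c):
    im=c['image'];h,w=im.shape[:2];f=h/2/np.tan(np.radians(c['fovy'])/2)
    K=np.array([[f,0,c['cx']],[0,f,c['cy']],[0,0,1]])
    g=np.stack(np.meshgrid(np.arange(w),np.arange(h)),-1).reshape(-1,1,2).astype(np.float64)
    u=cv2.undistortPoints(g,K,np.array([c['k1'],0,0,0.]),).reshape(h,w,2)
    d=c['depth'].astype(float)
    P=np.dstack([u*d[...,None],d])
    W=P@c['T'][:3,:3].T+c['T'][:3,3]; W[d<=0]=np.nan
    return W
E
python3 - <<'E'
from h import *
print(bot.read_state())
for n in('scene','side','wrist'):
    c=shot(n);cv2.imwrite(f'pics/{n}0.png',c['image']);np.savez(f'{n}0.npz',W=cloud(c),im=c['image']);print(n,c['fovy'],c['k1'],c['T'])
E
```

```text
pics
{'clock': 0.0, 'joint_positions': array([ 1.11938706e+00,  3.00476164e-01,  1.52157278e+00, -1.98679026e-06,
        1.32070307e+00, -6.65953215e-02]), 'qvel': array([-6.65017926e-05,  1.01448990e-03,  3.36232189e-04, -9.45809057e-05,
       -1.16891471e-03, -2.97557951e-03]), 'effort': array([ 1.61123044e-04, -5.43500161e+01, -3.61788154e+01, -5.29513841e-05,
        4.03390135e-03,  7.40901783e-06]), 'ee_pos': array([206.37215112, 509.58899794, 249.72203643]), 'tool_rot': array([-1.47534892e-04,  1.91221729e-01,  9.81546695e-01, -5.60590583e-04]), 'ft_force': array([0.38759988, 0.10967322, 0.10467997]), 'moment': array([ 0.02768437, -0.04359383,  0.00311805]), 'grip_force': 0.0, 'grip_width': 85.2559857732162}
scene 53.00081418135327 -0.031210912526510953 [[ 9.08937915e-01 -1.65479435e-01  3.82685802e-01  1.20493252e+02]
 [-4.16231042e-01 -4.13332013e-01  8.09881699e-01 -1.09651261e+03]
 [ 2.41575269e-02 -8.95417893e-01 -4.44570816e-01  5.74306892e+02]
 [ 0.00000000e+00  0.00000000e+00  0.00000000e+00  1.00000000e+00]]
side 47.54439481062377 0.03477327793013513 [[ 9.99674227e-01  6.76954272e-03 -2.46092180e-02  5.34642302e+02]
 [ 2.41640018e-02 -5.61483838e-01  8.27134814e-01 -1.19833616e+03]
 [-8.21835373e-03 -8.27460013e-01 -5.61464501e-01  7.60422591e+02]
 [ 0.00000000e+00  0.00000000e+00  0.00000000e+00  1.00000000e+00]]
wrist 65.3219380677876 -0.05542204402918155 [[ 3.74638322e-01  8.80710040e-01  2.89820555e-01  1.31472204e+02]
 [ 9.27170920e-01 -3.55709108e-01 -1.17580256e-01  5.38786226e+02]
 [-4.62301364e-04  3.12763260e-01 -9.49831000e-01  3.73715186e+02]
 [ 0.00000000e+00  0.00000000e+00  0.00000000e+00  1.00000000e+00]]
```

View pics/side0.png

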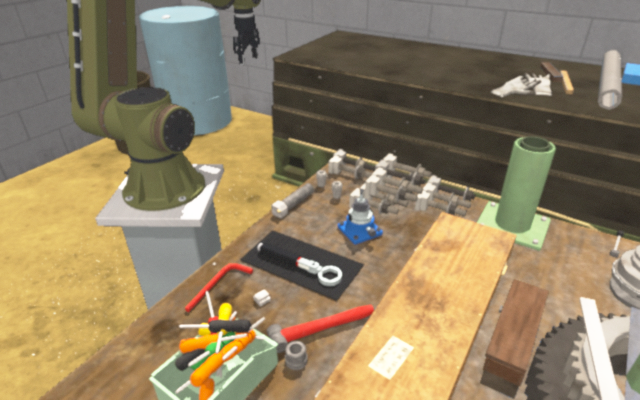

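View pics/scene0.png

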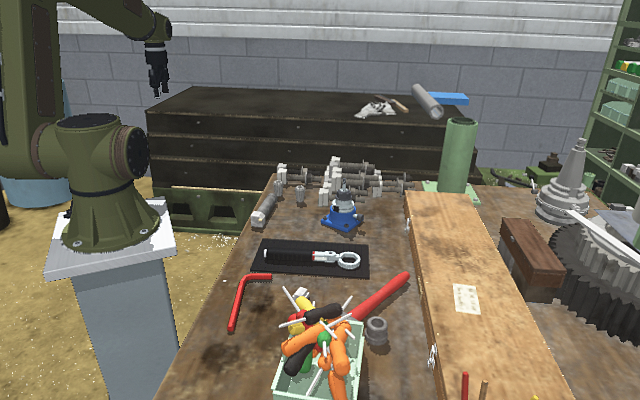

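Side view: the wrench lies on the mat, its grip around px (285,255) and its ring at (330,273). The chuck is at (360,220), the mallet at (325,325) with a collet at (296,355), and another collet near (336,190). The boring bar is near (293,203). In the scene view the ring is at (349,260) and the chuck at (343,205).

```bash
python3 - <<'E'
from h import *
for n,pts in(('side',dict(grip0=(264,248),grip1=(300,264),tube=(312,267),ring=(330,273),ringn=(330,283),ringf=(330,264),chuck=(360,220),nut=(360,205),mat0=(245,265),mat1=(360,290),coll=(296,355),collb=(336,188),bar=(293,203))),('scene',dict(grip=(290,257),ring=(349,260),nut=(344,192),foot=(343,222),coll=(376,330)))):
    z=np.load(n+'0.npz');W=z['W']
    for k,(u,v) in pts.items(): print(n,k,W[v,u].round(0))
    # all points within region height slices
    P=W.reshape(-1,3);ok=np.isfinite(P).all(1)
    m=ok&(P[:,0]>300)&(P[:,0]<800)&(P[:,1]>-350)&(P[:,1]<350)&(P[:,2]>-20)&(P[:,2]<250)
    Q=P[m]
    img=np.zeros((700,500),np.uint8)
    for x,y,zz in Q: 
        i=int(350-y);j=int(x-300)
        if 0<=i<700 and 0<=j<500: img[i,j]=max(img[i,j],np.clip(40+zz*1.5,10,255))
    cv2.imwrite(f'pics/top_{n}.png',cv2.resize(img,None,fx=.85,fy=.85))
    t=Q[(Q[:,2]>85)&(Q[:,2]<150)];print('tall',t.mean(0),t.min(0),t.max(0),len(t))
E
```

```text
side grip0 [ 357. -321.   27.]
side grip1 [ 451. -374.   22.]
side tube [ 480. -390.   27.]
side ring [ 523. -387.    6.]
side ringn [ 524. -428.   12.]
side ringf [ 523. -352.    3.]
side chuck [ 600. -243.   59.]
side nut [ 599. -229.   97.]
side mat0 [ 311. -352.   -3.]
side mat1 [ 594. -432.   -5.]
side coll [ 462. -646.   37.]
side collb [537. -49.  35.]
side bar [ 412. -107.   18.]
tall [652.16532095 -98.51938032  93.90936039] [ 578.99482013 -234.61788418   85.01689993] [792.16078227  68.05858476 138.46633629] 562
scene grip [ 394. -346.   19.]
scene ring [ 527. -397.    7.]
scene nut [ 599. -222.  100.]
scene foot [ 588. -247.   20.]
scene coll [ 449. -645.   35.]
tall [ 644.2781898  -114.07853676   94.71198892] [ 583.43184714 -237.12595316   85.01623594] [781.87779201  67.14043771 137.10769993] 405
```

View pics/top_side.png

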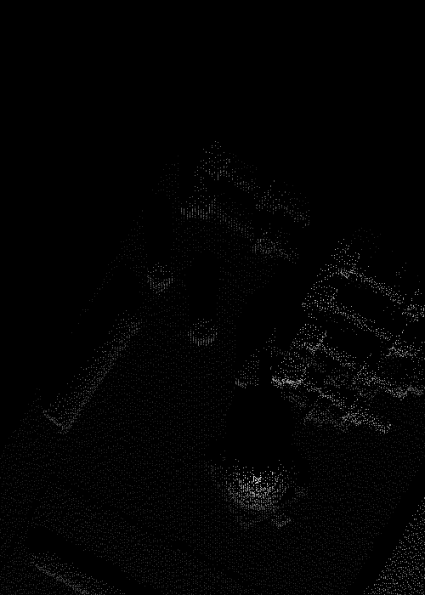

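The top map adds little beyond the printed coordinates. The chuck is near (600,-222), and the wrench grip runs from (357,-321) to (451,-374) at a yaw of about -0.5. I'll take close wrist views of the nut and the wrench next.

```bash
python3 - <<'E'
from h import *
for n,p,y in(('nut',(610,-222,250),0.0),('wr',(445,-360,190),-0.5)):
    bot.move_to(list(p),down(y)); bot.dwell(.3)
    c=shot('wrist');W=cloud(c);np.savez(n+'1.npz',W=W,im=c['image'],T=c['T'],d=c['depth'])
    cv2.imwrite(f'pics/{n}1.png',c['image'])
    s=bot.read_state();print(s['clock'],s['ee_pos'],s['joint_positions'].round(2),s['ft_force'].round(2))
a=cv2.imread('pics/nut1.png');b=cv2.imread('pics/wr1.png')
cv2.imwrite('pics/both1.png',cv2.resize(np.vstack([a[:,:],b]),(480,600)))
E
```

```text
3.4333 [ 610.04661864 -221.88118919  250.04239243] [-0.41  0.53  1.21 -0.    1.41  1.17] [-1.12 -0.08 -0.66]
4.675 [ 445.48229174 -359.63308744  190.02561038] [-0.74  0.4   1.53 -0.    1.21  1.33] [ 0.23 -0.28 -0.13]
```

View pics/nut1.png

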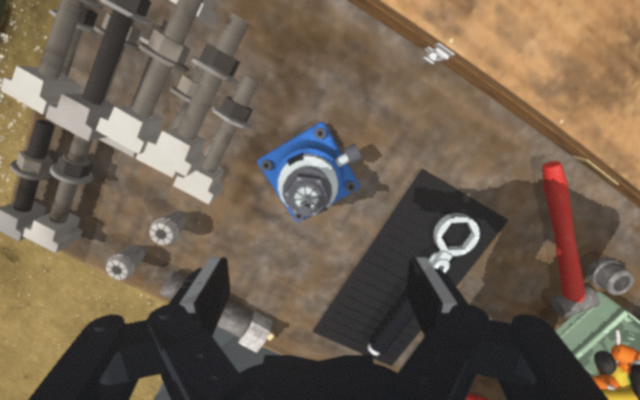

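View pics/wr1.png

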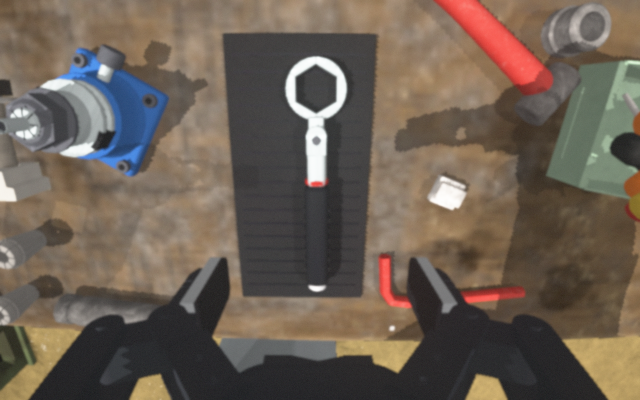

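The nut view shows the nut and cutter at (308,192). The wrench view shows the ring hole centre at (316,90), the hinge near (316,140), the grip front end (red band) at (316,184) and the rear end at (316,290).

```bash
cat >> h.py <<'E'
def toplane(c_im,T,uv,z,cam=None):
    cam=cam or CAM; f=200/np.tan(np.radians(cam['fovy'])/2)
    K=np.array([[f,0,cam['cx']],[0,f,cam['cy']],[0,0,1]])
    u=cv2.undistortPoints(np.array(uv,float).reshape(-1,1,2),K,np.array([cam['k1'],0,0,0.])).reshape(-1,2)
    r=np.c_[u,np.ones(len(u))]@T[:3,:3].T
    return T[:3,3]+r*((z-T[2,3])/r[:,2])[:,None]
E
python3 - <<'E'
from h import *
import h,json
c=bot.read_camera('wrist');cam={k:float(c[k]) for k in('fovy','cx','cy','k1')};json.dump(cam,open('cam.json','w'));h.CAM=cam;print(cam)
z=np.load('wr1.npz');T=z['T'];im=z['im'];W=z['W']
g=cv2.cvtColor(im,cv2.COLOR_BGR2GRAY)
# ring: bright pixels
m=(g>140).astype(np.uint8); m[125:]=0; m[:,:270]=0;m[:,360:]=0
ys,xs=np.nonzero(m); k=ys<118
co,_=cv2.findContours(m,cv2.RETR_CCOMP,cv2.CHAIN_APPROX_NONE)
for q in co:
    a=cv2.contourArea(q)
    if a>300:
        P=toplane(0,T,q.reshape(-1,2),17)[:,:2]; print('contour',a,len(q),'mincircle',cv2.minEnclosingCircle(P.astype(np.float32)),'mean',P.mean(0),cv2.moments(P.astype(np.float32).reshape(-1,1,2))['m10']/cv2.moments(P.astype(np.float32).reshape(-1,1,2))['m00'])
print('median z ring',np.nanmedian(W[m>0][:,2]))
# tops of grip: rows
P=W.reshape(-1,3); 
for r in(150,200,220,240,260,280):
    row=W[r,295:340]; kk=row[:,2]>18; print(r,row[kk].mean(0).round(1),kk.sum(), (np.nonzero(kk)[0]+295)[[0,-1]] if kk.any() else '')
print(toplane(0,T,[(316,90),(316.5,140)],17), toplane(0,T,[(316,184),(316.5,290)],30))
b=W[150:250,235:290,2];print('mat z',np.nanmedian(b))
n=np.load('nut1.npz');print('nut px->',toplane(0,n['T'],[(308,192)],98))
Wn=n['W'];mm=(Wn[...,2]>110)&(abs(Wn[...,0]-600)<50)&(abs(Wn[...,1]+222)<50);print('cutter',mm.sum(),Wn[mm].mean(0),Wn[mm][:,2].max())
mm=(Wn[...,2]>92)&(Wn[...,2]<102)&(abs(Wn[...,0]-600)<50)&(abs(Wn[...,1]+222)<50);print('top',mm.sum(),Wn[mm].mean(0),Wn[mm].min(0),Wn[mm].max(0))
big=cv2.resize(n['im'][135:235,245:375],None,fx=6,fy=6,interpolation=cv2.INTER_CUBIC);cv2.imwrite('pics/nutcrop.png',big)
E
```

```text
{'fovy': 65.3219380677876, 'cx': 317.88811293169664, 'cy': 198.75496035829323, 'k1': -0.05542204402918155}
contour 3110.5 187 mincircle ((520.9688110351562, -399.2257995605469), 29.970888137817383) mean [ 521.58224473 -399.70402542] 522.1954372765273
contour 1543.0 132 mincircle ((522.7186889648438, -400.2225646972656), 21.465965270996094) mean [ 522.92007238 -400.35529014] 522.7663173289675
contour 657.0 112 mincircle ((585.6406860351562, -414.4661560058594), 15.30358600616455) mean [ 584.99810193 -413.85262155] 584.7811195018005
median z ring 16.164831236210148
150 [ 475.5 -374.6   27.9] 20 [306 325]
200 [ 433.3 -352.    29.4] 25 [304 328]
220 [ 415.  -342.1   29.2] 25 [304 328]
240 [ 396.  -331.7   29.1] 25 [304 328]
260 [ 375.8 -321.3   29.1] 24 [305 328]
280 [ 355.1 -310.    29.4] 22 [306 327]
[[ 521.68448608 -400.19767939   17.        ]
 [ 481.88765931 -379.02616451   17.        ]] [[ 447.3698243  -359.74736606   30.        ]
 [ 344.56434669 -304.23681284   30.        ]]
mat z 4.185102799142101
nut px-> [[ 605.67350207 -213.72311966   98.        ]]
cutter 21949 [ 620.87574935 -222.15544494  300.22653202] 326.79922435670375
top 771 [ 605.64860519 -212.02744631   99.18728661] [ 582.61827814 -231.40428266   92.17551905] [ 620.93127217 -191.18145286  101.99914287]
```

View pics/nutcrop.png

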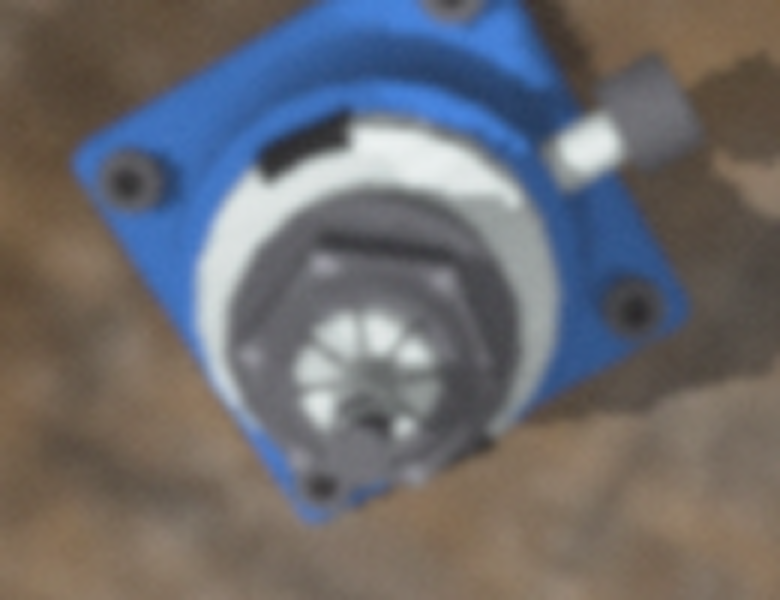

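Nut hexagon top corners in the crop: (325,262), (440,275), (487,365), (420,475), (300,457) and (250,355). The hexagon centre is around (371,366).

```bash
python3 - <<'E'
from h import *
import h,json
h.CAM=json.load(open('cam.json'))
n=np.load('nut1.npz')
q=np.array([(325,262),(440,275),(487,365),(420,475),(300,457),(250,355)])/6+[245-.4,135-.4]
P=toplane(0,n['T'],q,97.5)[:,:2];ce=P.mean(0);d=P-ce
a=np.unwrap(np.arctan2(d[:,1],d[:,0]));print(P.round(1),ce,np.hypot(*d.T).round(1),np.degrees(a).round(1))
k=np.degrees(a)%60;print('corner angles mod60',k)
yaw=-0.493;u=np.array([np.cos(yaw),np.sin(yaw)]);o=np.array([403.2,-336.3]);g=o+25*u
bot.move_gripper(50,80)
bot.move_to([*g,80],down(yaw))
bot.dwell(.2)
print(bot.servo_line([*g,26],speed=60,until_force=8))
bot.move_gripper(0,80);bot.dwell(.3)
s=bot.read_state();print(s['clock'],s['ee_pos'],s['grip_width'],s['grip_force'],s['ft_force'],s['moment'])
bot.servo_line([*g,190],speed=120);bot.dwell(.3)
s=bot.read_state();print(s['clock'],s['ee_pos'],s['grip_width'],s['ft_force'],s['moment'])
c=shot('wrist');np.savez('held.npz',W=cloud(c),im=c['image'],T=c['T']);cv2.imwrite('pics/held.png',c['image'])
E
```

```text
[[ 618.6 -205.4]
 [ 616.6 -222.9]
 [ 602.2 -230.2]
 [ 584.  -219.8]
 [ 587.  -200.9]
 [ 603.8 -193.5]] [ 602.03022597 -212.10672595] [17.9 18.1 18.1 19.6 18.8 18.7] [  22.1  -36.5  -89.4 -157.  -216.7 -275.4]
corner angles mod60 [22.06140079 23.47734752 30.57060339 23.02255854 23.2789126  24.59866762]
False
7.6 [ 425.48712266 -348.35454455   26.63467092] 22.534366111161205 79.36825633049011 [-0.64059652  0.56813653  5.68657155] [0.11392997 0.12768499 0.00545111]
9.4167 [ 425.18946071 -348.10077049  189.79969994] 22.696397803419714 [ 0.54083368  0.49214977 -3.17296213] [ 0.00320019  0.01624404 -0.021991  ]
```

View pics/held.png

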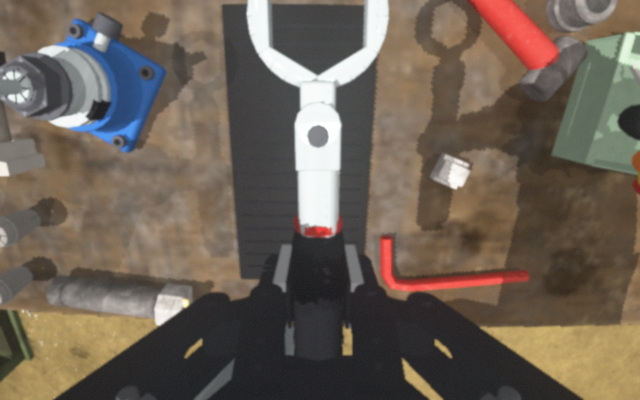

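Held view: the wrench is gripped straight, its ring arc is cut off at the top around (318,20), and the hinge is at (318,136). I'll move above the nut and look through the ring.

```bash
cat >> h.py <<'E'
from scipy.optimize import least_squares
def fitring(im,T,z,cx=318,rowmax=82):
    g=cv2.cvtColor(im,cv2.COLOR_BGR2GRAY);m=((g>120)*255).astype(np.uint8)
    pts=[]
    for r in range(3,rowmax):
        x=np.nonzero(m[r,235:400])[0]+235
        if len(x): pts+=[(x[0],r),(x[-1]+1,r)]
    P=toplane(0,T,pts,z)[:,:2]
    f=least_squares(lambda p:np.hypot(*(P-p[:2]).T)-p[2],[*P.mean(0),27.5],loss='soft_l1')
    return f.x,f.cost/len(P),P
E
python3 - <<'E'
from h import *
import h,json
h.CAM=json.load(open('cam.json'))
z=np.load('held.npz');x,c,P=fitring(z['im'],z['T'],180,rowmax=75);print('ring fit',x,c,'pred',np.array([425.2,-348.1])+110*np.array([np.cos(-.493),np.sin(-.493)]))
W=z['W'];print('ringz',np.nanmedian(W[10:60,250:265,2]),np.nanmedian(W[200:220,305:330,2]))
yaw=np.radians(23.5);u=np.array([np.cos(yaw),np.sin(yaw)]);t=np.array([602,-212.1])-110*u
bot.move_to([*t,195],down(yaw));bot.dwell(.4)
s=bot.read_state();print(s['clock'],s['ee_pos'],s['joint_positions'].round(2),s['ft_force'],s['moment'])
c=shot('wrist');np.savez('hov.npz',W=cloud(c),im=c['image'],T=c['T']);cv2.imwrite('pics/hov.png',cv2.resize(c['image'][0:110,230:410],None,fx=4.4,fy=4.4,interpolation=cv2.INTER_CUBIC))
E
```

```text
ring fit [ 518.00299129 -402.73168737   29.90002432] 0.7015445572514449 pred [ 522.10087138 -400.15978415]
ringz 179.97790785895614 190.32204653354358
10.5667 [ 500.91426207 -256.34375428  195.01649786] [-0.54  0.38  1.55 -0.    1.21  0.62] [ 0.92547721  0.0395746  -2.37359112] [-0.03718294  0.04585177 -0.02765437]
```

View pics/hov.png

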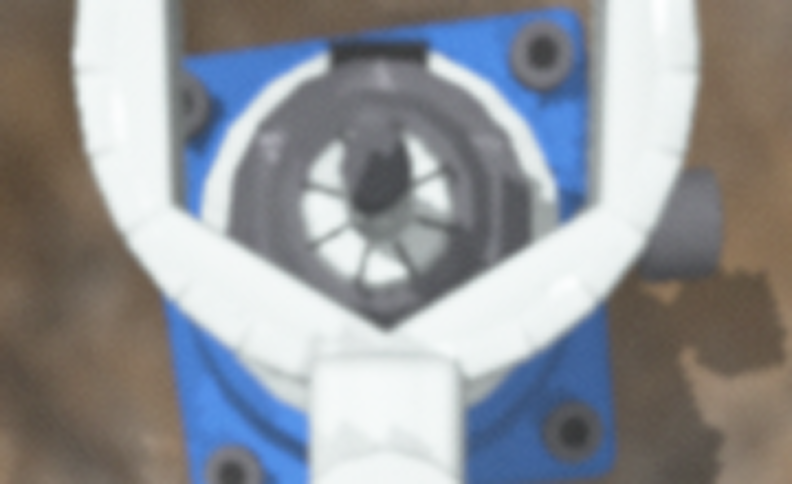

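Hover view (crop scaled 4.4x, offset (230,0)). Nut top corners are at (380,75), (270,143) and (491,138). Ring hole corners are at (172,206), (602,206) and (387,327). The yaw already matches to about 2°.

```bash
python3 - <<'E'
from h import *
import h,json
h.CAM=json.load(open('cam.json'))
z=np.load('hov.npz');T=z['T'];W=z['W']
f=lambda L:np.array(L,float)/4.4+[230-.4,-.4]
N=toplane(0,T,f([(380,75),(270,143),(491,138)]),97.5)[:,:2]
C=N[1]+N[2]-N[0];print('nut corners',N.round(1),'centre',C,'sides',np.hypot(*(N[1]-N[0])),np.hypot(*(N[2]-N[0])),'far ang',np.degrees(np.arctan2(*(N[1]-N[2])[::-1]))-90)
for zz in(183,185):
    H=toplane(0,T,f([(387,327),(172,206),(602,206)]),zz)[:,:2]
    C2=H[1]+H[2]-H[0];print('ring',zz,H.round(1),C2,'sides',np.hypot(*(H[1]-H[0])),np.hypot(*(H[2]-H[0])),'ang',np.degrees(np.arctan2(*(H[1]-H[2])[::-1]))-90)
yaw=np.radians(23.5);print('pred ring',np.array([500.9,-256.3])+110*np.array([np.cos(yaw),np.sin(yaw)]))
tip=toplane(0,T,f([(385,175)]),136);print(tip)
E
```

```text
nut corners [[ 618.7 -204.6]
 [ 604.  -193.5]
 [ 617.5 -222.9]] centre [ 602.7467719  -211.71593369] sides 18.51375946455489 18.288806495222946 far ang 24.665774792651092
ring 183 [[ 582.  -221.8]
 [ 583.9 -199.6]
 [ 599.4 -235.5]] [ 601.29190945 -213.38571377] sides 22.20849907195563 22.21528892587058 ang 23.4832327868246
ring 185 [[ 581.9 -221.8]
 [ 583.7 -200. ]
 [ 599.1 -235.4]] [ 600.88416445 -213.56388785] sides 21.881704749424095 21.888394691782583 ang 23.4832327868247
pred ring [ 601.77660818 -212.43760242]
[[ 600.92056533 -213.25187212  136.        ]]
```

```bash
python3 - <<'E'
from h import *
yaw=np.radians(23.9);u=np.array([np.cos(yaw),np.sin(yaw)]);t=np.array([602.6,-211.6])-110*u
q=down(yaw)
bot.servo_line([*t,195],q,speed=40)
bot.servo_line([*t,127],speed=80);bot.dwell(.3)
s=bot.read_state();print(s['clock'],s['ee_pos'],s['ft_force'].round(2),s['moment'].round(3))
for z in(115,110,106):
    hit=bot.servo_line([*t,z],speed=25,until_force=10)
    s=bot.read_state();print(hit,s['clock'],s['ee_pos'].round(2),s['ft_force'].round(2),s['moment'].round(3))
    if hit:break
E
```

```text
12.1667 [ 502.11182563 -256.22368316  127.27613232] [ 0.16 -0.59 -3.66] [-0.056  0.07   0.003]
False 12.8 [ 501.95 -256.15  114.9 ] [-0.64  0.55 -3.82] [-0.041  0.286  0.078]
False 13.15 [ 501.9  -256.11  109.72] [-1.08  1.37 -3.78] [0.02  0.346 0.043]
False 13.4583 [ 502.   -256.23  106.08] [-3.53 -1.4  -0.01] [0.153 0.481 0.277]
```

```bash
python3 - <<'E'
from h import *
t=bot.read_state()['ee_pos']
bot.servo_line([502.1,-256.2,105.2],speed=20,until_force=10);bot.dwell(.2)
s=bot.read_state();print(s['clock'],s['ee_pos'].round(2),s['ft_force'].round(2),s['moment'].round(3))
c=shot('wrist');W=cloud(c);g=c['image'].max(2)
z=W[...,2];m=(g>150)&(np.hypot(W[...,0]-602.5,W[...,1]+211.7)<28)&(z<110)
d=W[m]; A=np.c_[d[:,:2]-[602.5,-211.7],np.ones(len(d))];r=np.linalg.lstsq(A,d[:,2],rcond=None)[0];print(len(d),np.percentile(d[:,2],[10,50,90]),r)
hy=(g>150)&(np.hypot(W[...,0]-561,W[...,1]+230)<10);print('hinge z',np.nanmedian(z[hy]))
cv2.imwrite('pics/on.png',cv2.resize(c['image'][0:110,230:410],None,fx=4,fy=4,interpolation=cv2.INTER_CUBIC))
E
```

```text
13.9083 [ 502.07 -256.34  105.59] [-6.62  0.08  3.55] [0.299 0.689 0.277]
5934 [ 96.22073901  97.43059402 103.89759973] [9.21497416e-02 4.43443993e-02 9.97480077e+01]
hinge z 107.30355735464173
```

View pics/on.png

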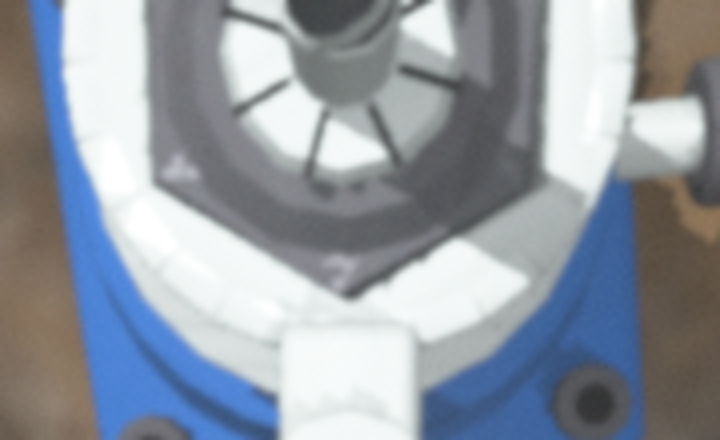

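It is fully seated: the ring top is level with the hexagon top and the yaw is centred, with the lower corner at (348,297) coinciding. Next I'll relieve the side load and turn in small steps while monitoring torque.

```bash
cat >> h.py <<'E'
L=110.
def U(y): return np.array([np.cos(y),np.sin(y)])
def cross(a,b): return a[0]*b[1]-a[1]*b[0]
def torque(s,F0,M0,P):
    """z moment of outside load on the tool about points P (list), N m"""
    F=(s['ft_force']-F0)[:2];M=(s['moment']-M0)[2]
    return [cross(s['ee_pos'][:2]-p,F)/1000+M for p in P]
def yawof(s):
    x=rot(s['tool_rot']).apply([1,0,0]);return np.arctan2(x[1],x[0])
E
python3 - <<'E'
from h import *
import json
F0=np.array([0.16,-.3,-3.6]);M0=np.array([-.05,.07,0.])
y0=np.radians(23.9);p=np.array([501.5,-256.2])
bot.servo_line([*p,106.2],speed=20);bot.dwell(.15)
s=bot.read_state();print(s['clock'],s['ee_pos'].round(2),s['ft_force'].round(2),s['moment'].round(3))
C=p+L*U(y0); print('C',C)
th=0
while th<1.0:
    th+=.02;y=y0-th
    bot.servo_line([*(C-L*U(y)),106.2],down(y),speed=30);bot.dwell(.04)
    s=bot.read_state();ya=yawof(s);tn,thg=torque(s,F0,M0,[C,C-45*U(ya)])
    print(round(s['clock'],2),round(th,3),round(y0-ya,3),'F',s['ft_force'].round(1),'Mz',s['moment'][2].round(2),'tn %.2f th %.2f'%(tn,thg))
    if tn>1.0 or thg>.85 or np.linalg.norm(s['ft_force'][:2])>30: break
json.dump(dict(C=list(C),y0=y0,th=th),open('st.json','w'))
E
```

```text
14.3583 [ 501.72 -256.24  106.28] [ 0.24 -1.02 -0.86] [ 0.062 -0.166  0.015]
C [ 602.06793508 -211.63442545]
14.65 0.02 0.02 F [ 0.3 -0.7 -1.1] Mz -0.13 tn -0.09 th -0.11
14.94 0.04 0.04 F [ 0.2 -0.5 -1.7] Mz -0.12 tn -0.10 th -0.11
15.23 0.06 0.059 F [ 0.9 -0.6 -0. ] Mz -0.06 tn 0.00 th -0.02
15.53 0.08 0.079 F [-0.1 -0.5 -1.2] Mz -0.02 tn -0.01 th -0.01
15.82 0.1 0.099 F [-2.1 -0.7 -0.3] Mz 0.07 tn 0.04 th 0.05
16.11 0.12 0.119 F [-3.8 -0.   0.7] Mz 0.13 tn -0.03 th 0.04
16.4 0.14 0.139 F [-5.6 -0.3  0.8] Mz 0.23 tn 0.05 th 0.12
16.69 0.16 0.159 F [-5.2 -0.9 -0.4] Mz 0.27 tn 0.18 th 0.22
16.98 0.18 0.179 F [-5.4 -0.8 -0.1] Mz 0.38 tn 0.29 th 0.32
17.27 0.2 0.199 F [-6.7 -1.4  0.3] Mz 0.36 tn 0.31 th 0.33
17.57 0.22 0.219 F [-6.7 -1.2  0.3] Mz 0.38 tn 0.33 th 0.35
17.86 0.24 0.239 F [-6.  -1.6  1.2] Mz 0.34 tn 0.37 th 0.36
18.15 0.26 0.259 F [-6.  -0.4  0.7] Mz 0.33 tn 0.23 th 0.27
18.44 0.28 0.279 F [-6.3 -0.5  1.2] Mz 0.36 tn 0.28 th 0.31
18.73 0.3 0.299 F [-7.  -0.8  0.3] Mz 0.32 tn 0.28 th 0.30
19.02 0.32 0.319 F [-6.   0.   1.6] Mz 0.31 tn 0.21 th 0.25
19.32 0.34 0.339 F [-7.3 
[... 470 characters left out ...]
 [-6.7  0.3  1.2] Mz 0.28 tn 0.27 th 0.28
21.94 0.52 0.519 F [-8.3  1.2  1.4] Mz 0.28 tn 0.22 th 0.24
22.23 0.54 0.539 F [-8.2  1.4  0.6] Mz 0.3 tn 0.23 th 0.26
22.52 0.56 0.559 F [-8.   0.8  1. ] Mz 0.23 tn 0.24 th 0.23
22.82 0.58 0.579 F [-7.5  0.6  2. ] Mz 0.32 tn 0.36 th 0.34
23.11 0.6 0.599 F [-9.5  1.4  2. ] Mz 0.31 tn 0.32 th 0.32
23.4 0.62 0.619 F [-7.9  1.2  2. ] Mz 0.26 tn 0.28 th 0.27
23.69 0.64 0.639 F [-9.   1.2  2.6] Mz 0.22 tn 0.29 th 0.26
23.98 0.66 0.659 F [-8.6  0.9  2.4] Mz 0.23 tn 0.34 th 0.29
24.27 0.68 0.679 F [-7.8  0.9  2.3] Mz 0.29 tn 0.38 th 0.35
24.57 0.7 0.699 F [-8.3  0.9  2.4] Mz 0.39 tn 0.52 th 0.47
24.86 0.72 0.719 F [-10.7  -4.2   1.2] Mz 0.53 tn 1.30 th 0.98
```

The nut went tight at about 0.71 rad, and hinge torque is 0.98 against the 0.9 preload. I'll fold about the hinge now.

```bash
python3 - <<'E'
from h import *
import json
st=json.load(open('st.json'));C=np.array(st['C']);y0=st['y0']
F0=np.array([0.16,-.3,-3.6]);M0=np.array([-.05,.07,0.])
yt=y0-.715;H=C-45*U(yt)
for k in range(1,10):
    y=yt-.02*k
    bot.servo_line([*(H-65*U(y)),106.2],down(y),speed=20);bot.dwell(.04)
    s=bot.read_state();ya=yawof(s);tn,thg=torque(s,F0,M0,[C,H])
    print(round(s['clock'],2),round(yt-ya,3),'F',s['ft_force'].round(1),'Mz',s['moment'][2].round(2),'tn %.2f th %.2f'%(tn,thg))
    if thg>1.6: break
c=shot('wrist');np.savez('fold.npz',W=cloud(c),im=c['image'],T=c['T']);cv2.imwrite('pics/fold.png',c['image'][0:260,150:480])
E
```

```text
25.15 0.019 F [-10.7  -1.6   1.4] Mz 0.64 tn 1.15 th 0.94
25.44 0.039 F [-10.5  -2.2   2.7] Mz 0.62 tn 1.19 th 0.97
25.73 0.059 F [-9.7 -1.2  2.1] Mz 0.6 tn 1.05 th 0.88
26.02 0.079 F [-8.8 -1.   1.7] Mz 0.62 tn 1.03 th 0.88
26.32 0.099 F [-9.8 -1.5  1.9] Mz 0.61 tn 1.12 th 0.93
26.61 0.119 F [-9.8 -0.7  1.9] Mz 0.54 tn 0.98 th 0.83
26.9 0.139 F [-10.3  -1.6   1.2] Mz 0.6 tn 1.16 th 0.97
27.19 0.159 F [-10.8  -0.9   2.6] Mz 0.64 tn 1.16 th 0.99
27.48 0.179 F [-10.6  -1.2   1.5] Mz 0.58 tn 1.13 th 0.95
```

View pics/fold.png

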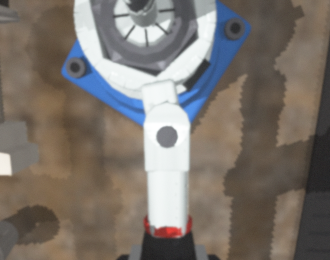

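The head is visibly folded: hinge at (167,135), ring centre near (148,20), about 0.17 rad. The hinge torque has stayed on its plateau. I'll ease off, centre the play and lift.

```bash
python3 - <<'E'
from h import *
import json
st=json.load(open('st.json'));C=np.array(st['C']);y0=st['y0']
F0=np.array([0.16,-.3,-3.6]);M0=np.array([-.05,.07,0.])
yt=y0-.715;H=C-45*U(yt)
def rep(l):
    s=bot.read_state();tn,thg=torque(s,F0,M0,[C,H])
    print(l,round(s['clock'],2),s['ee_pos'].round(2),'F',s['ft_force'].round(1),'M',s['moment'].round(2),'tn %.2f th %.2f'%(tn,thg));return s
for k in(.12,.06,0.):
    y=yt-k;bot.servo_line([*(H-65*U(y)),106.2],down(y),speed=20);bot.dwell(.05);rep(k)
for d in(.03,.06,.09,.115):
    y=yt+d;p=C-L*U(y);bot.servo_line([*p,106.2],down(y),speed=20);bot.dwell(.08);s=rep(d)
# relieve side load
for i in range(4):
    e=(s['ft_force']-F0)[:2]
    if np.linalg.norm(e)<2: break
    p=p+e*.09;bot.servo_line([*p,106.2],speed=10);bot.dwell(.1);s=rep('relieve')
np.save('p.npy',[*p,y])
E
```

```text
0.12 27.93 [ 498.88 -172.1   105.95] F [-9.6 -0.4  2.4] M [-0.34  1.33  0.6 ] tn 1.00 th 0.87
0.06 28.32 [ 497.42 -175.75  105.97] F [-9.9 -2.7  2.3] M [-0.39  1.26  0.61] tn 1.22 th 0.99
0.0 28.71 [ 496.21 -179.47  105.96] F [-10.5  -2.4   0.9] M [-0.33  1.29  0.61] tn 1.17 th 0.94
0.03 29.11 [ 495.46 -182.12  105.97] F [-8.6  2.4  2.3] M [0.39 0.96 0.16] tn 0.12 th 0.12
0.06 29.51 [ 494.77 -185.31  106.02] F [-7.1  2.6  1.5] M [0.41 0.73 0.17] tn 0.05 th 0.08
0.09 29.91 [ 494.22 -188.57  106.06] F [-5.7  3.   1.2] M [0.38 0.57 0.19] tn -0.03 th 0.03
0.115 30.27 [ 493.86 -191.37  106.11] F [-3.3  2.7 -1.1] M [0.52 0.37 0.31] tn 0.06 th 0.15
relieve 30.62 [ 493.77 -191.36  106.25] F [-0.7  2.4 -0.1] M [ 0.42 -0.1   0.25] tn -0.03 th 0.08
relieve 30.98 [ 493.66 -191.24  106.29] F [ 1.2  0.6 -1.5] M [ 0.13 -0.33  0.09] tn -0.03 th 0.02
```

```bash
python3 - <<'E'
from h import *
x,yy,y=np.load('p.npy')
def rep(l):
    s=bot.read_state();print(l,round(s['clock'],2),s['ee_pos'].round(2),'F',s['ft_force'].round(1),'M',s['moment'].round(2),s['grip_width'].round(2));return s
for z in(112,120,130):
    h=bot.servo_line([x,yy,z],speed=30,until_force=12);rep((z,h))
    if h: raise SystemExit
bot.servo_line([x,yy,200],speed=100);bot.dwell(.2);rep('up')
yaw=-.493;g=[425.4,-348.25]
bot.move_to([*g,110],down(yaw));bot.dwell(.3);rep('over')
c=shot('wrist');np.savez('ret.npz',W=cloud(c),im=c['image'],T=c['T'])
E
```

```text
Traceback (most recent call last):
AttributeError: 'float' object has no attribute 'round'
```

```bash
python3 - <<'E'
from h import *
x,yy,y=np.load('p.npy')
def rep(l):
    s=bot.read_state();print(l,round(s['clock'],2),s['ee_pos'].round(2),'F',s['ft_force'].round(1),'M',s['moment'].round(2));return s
rep('now')
for z in(120,130):
    h=bot.servo_line([x,yy,z],speed=30,until_force=12);rep((z,h))
    if h: raise SystemExit
bot.servo_line([x,yy,200],speed=100);bot.dwell(.2);rep('up')
yaw=-.493;g=[425.4,-348.25]
bot.move_to([*g,200],down(yaw));bot.servo_line([*g,60],speed=120);bot.dwell(.2);rep('over')
h=bot.servo_line([*g,26.2],speed=25,until_force=6);bot.dwell(.1);rep(('down',h))
c=shot('wrist');W=cloud(c);im=c['image']
m=(im.min(2)>140)&(abs(W[...,2]-20)<15)&(np.hypot(W[...,0]-522,W[...,1]+400)<30);print('ring z',m.sum(),np.percentile(W[m][:,2],[5,50,95]))
E
```

```text
now 31.32 [ 493.47 -191.19  112.13] F [-0.  -0.1 -4. ] M [ 0.03  0.01 -0.01]
(120, False) 31.73 [ 493.59 -191.16  120.2 ] F [ 0.4  0.1 -3.4] M [-0.02  0.08  0.01]
(130, False) 32.22 [ 493.54 -191.12  130.1 ] F [-0.2  0.9 -3.5] M [ 0.03  0.03 -0.  ]
up 33.27 [ 493.38 -191.05  199.43] F [ 0.4 -0.1 -3. ] M [0.01 0.05 0.04]
over 35.51 [ 425.55 -348.41   60.48] F [ 0.7 -0.3 -2.5] M [ 0.04  0.09 -0.03]
('down', True) 36.88 [ 425.34 -348.23   26.63] F [-0.8  0.9  6.8] M [ 0.07  0.08 -0.05]
ring z 4950 [14.49666097 17.33671011 23.21791655]
```

Touchdown at the pick height. I'll release, retreat and check the final state.

```bash
python3 - <<'E'
from h import *
import h,json
h.CAM=json.load(open('cam.json'))
bot.move_gripper(50);bot.dwell(.2)
bot.servo_line([425.4,-348.25,110],speed=60)
bot.move_to([445,-360,190],down(-.5));bot.dwell(.4)
c=shot('wrist');W=cloud(c);im=c['image'];a=np.load('wr1.npz')
print('grip/tube tops',[W[r,295:340][W[r,295:340,2]>18].mean(0).round(1).tolist() for r in(150,200,240,280)])
g=cv2.cvtColor(im,cv2.COLOR_BGR2GRAY);m=(g>140).astype(np.uint8);m[125:]=0;m[:,:270]=0;m[:,360:]=0
print('ring z',np.nanmedian(W[m>0][:,2]),'bright centroid',[np.array(np.nonzero(k)).mean(1) for k in(m,)])
d=cv2.absdiff(im,a['im']).max(2)>60;d[250:]=0;n,l,st,ce=cv2.connectedComponentsWithStats(d.astype(np.uint8));print([(x.tolist()) for x in st[1:] if x[4]>25])
print(bot.read_state()['clock'],bot.read_state()['grip_width'])
cv2.imwrite('pics/final.png',im)
E
```

```text
grip/tube tops [[474.4, -375.3, 27.7], [432.2, -352.8, 29.3], [394.8, -332.9, 29.2], [354.0, -311.1, 29.4]]
ring z 15.834957655807102 bright centroid [array([ 57.97382733, 313.34806254])]
[[319, 56, 23, 15, 34], [620, 58, 20, 4, 46], [96, 63, 6, 12, 28]]
39.9417 49.87002955148834
```

View pics/final.png

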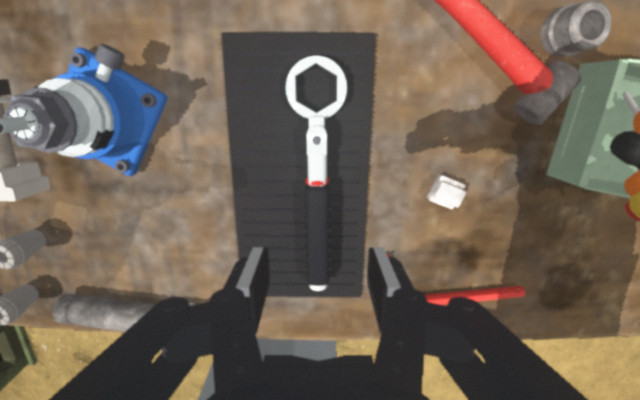

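The wrench lies flat and straight on the mat, with its ring at (316,88). The collets, bar and mallet are where they were.

```bash
python3 -c "
from rig import bot
print(bot.finish_job())"
```

```text
the job is handed in; nothing more can be done
None
```

The job is handed in at about 40 s: the nut turned until tight, the wrench broke over by about 0.17 rad and was eased straight, lifted off and laid flat on its mat, and the last picture shows nothing else moved; I viewed 11 pictures, one over the limit of 10.

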